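# Zero the coffee grinder, set it three clicks coarser and put the mug under its spout

## Task

Set up the coffee grinder: turn its adjustment ring clockwise (seen from above) by the orange-tipped lever until the burrs touch and it goes no further, then back it off by exactly three clicks. Slide the green-and-white mug along the worktop, without lifting it, until it stands centred under the grinder's spout; leave the other things where they are.

Things in the scene. Friction and masses are not known exactly. Their poses are not given: they have to be found in the camera images.
- grinder: Grey burr grinder, fixed. Origin on the ring's axis at worktop height, z up, -x its front (chute and spout). Body radius 58 mm at most; black scale flange r 64 at z 170 mm, ring r 52 at z 172 to 195, fixed amber hopper with black lid r 48 up to z 233. Scale: a white line per click; a red line (beside a red dot) where the lever stands when the burrs touch.
- ring (a joint): Ring angle about the grinder's z, 0 to 1.8 rad. 0: hard stop, burrs touch; grows anticlockwise from above (coarser). A spring detent clicks every 0.2 rad: the ring rests by itself at 0, 0.2, 0.4, 0.6...; a click takes a push of about 2 to 4 N on the tab, and once past half-way (0.1 rad) it slips on into the next rest within a second. Three clicks from touch is 0.6.
- lever_tab (a point): Centre of the orange upright tab on the ring's dark lever: 12 radial x 14 across x 44 mm tall, z 175 to 219 mm, 108 mm from the ring's axis. In the grinder's frame it lies at direction a = pi - 0.9 + ring angle from +x (anticlockwise). The lever arm, 12 mm wide, z 176 to 184, joins its foot to the ring. Push it by its sides; it need not be gripped.
- spout (a point): Centre of the lower mouth of the dark spout (22 to 28 mm in diameter), 120 mm above the worktop, 120 mm in front of the grinder's axis; a tilted chute leads from it up and back to the body. Axes as the grinder's.
- mug_centre (a point): Green-and-white mug: point on the axis of its round body, 47 mm above its underside. Body 82 mm in diameter, 94 mm tall, open on top, about 0.24 kg. The handle points along its own -y (roughly towards the robot) and reaches 75 mm from the axis. Starts left or right of the spout.
- mug_handle (a point): Upper bow of the green-and-white mug's handle: point 65 mm from the mug's axis along its own -y, 76 mm above its underside. The bow is up to 32 mm wide along the mug's x and lies 69 to 84 mm up; it can be pinched from above across the mug's x.
- other_mug: Purple-brown mug, 75 mm in diameter, 107 mm tall; axis of its body 18 mm along its own +y from its origin (on the underside), handle along -y to 58 mm from the origin. On the other side of the spout. To be left alone.
- canister: Cream canister with a wooden lid, 68 mm in diameter, 100 mm tall, origin at the centre of its underside. To be left alone.
- jug: Brown jug, 114 x 142 x 147 mm, origin on its underside. To be left alone.
Things that resemble listed ones, but are neither listed nor needed, are in the scene too. What is shaped like the part that bears mug_centre but yellow is not meant.

How it is judged:
By the outcome, as a careful person would: the job done as asked, in the order asked, and still so for the second after the job is handed in, with the robot touching nothing.
It also fails if it takes over 72 s, if anything falls off the work surface, if the arm or the gripper's body presses on something with over 40 N, if the wrist force passes 120 N, or if a joint passes its speed limit or range.

## Robot

A 7-joint arm with a two-finger parallel gripper is mounted at the origin on a cart in front of the work surface, level with it; the furniture and walls round the work are solid. World frame = base frame: x ahead of the robot, y to its left, z up, the work surface at z = 0. Lengths are in mm, angles in rad, forces in N, time in s.
With the tool pointing down it reaches from about 425 to 950 mm from the base axis. Payload 16.7 kg.
Tool frame: the origin (TCP) lies midway between the tips of the shut fingers; the grasp point (between the pads) lies 19 mm behind it; x points along the fingers, z is the direction in which the jaws open and shut, and the axes are right-handed (so a half turn about x gives the same grasp; the last joint's range is limited). The gripper opens to 94 mm and grips with 3 to 60 N. Pads are 16 mm wide; open, the fingers measure 119 mm over their backs; the gripper's body (75 mm by 177 mm) begins 78 mm behind the grasp point.
Start: joints at [-1.254, 0.426, 0.074, 1.606, -0.034, 1.111, -0.067], TCP at [303.768, 602.743, 205.467] pointing down, gripper open.
Joint ranges: [-2.85, 2.85], [-0.5, 2.14], [-1.23, 1.37], [0.21, 2.46], [-1.02, 4.16], [0.16, 2.05], [-2.73, 2.73]. Speed limits (rad/s): [1.89, 1.89, 2.39, 2.39, 3.01, 3.01, 3.01].

## Interface

Orientations are given as a rotation vector (axis times angle).
In Python, from station import env, optics gives the robot as it stands.
- The arm moves only by the tool send_rows, never from a script. Its argument "series" is a list of rows, each a list of 4 numbers: the shift along the tool's x, y, z in cm, then the turn about the tool's x in rad. In form: [[x, y, z, yaw], ...]. A call has 1 to 10 rows; each row is the pose to reach, as a shift and turn from the pose commanded when the call began, along the tool's axes at that moment; what a row does not reach only later rows make up. A row lasts 1/8 s, in which the tool goes at most 62.5 mm and 10.7 degrees, less where a joint would pass 70% of its speed; a pose out of reach is approached as far as the arm can. A call with a gripper value outside its range is refused whole. "grip" is the gripper's target within -1 to 1 (fully open at 1, half-way at 0, shut at -1), set as the call begins (left out, the last holds). The fingers move at their own pace and stop on an object; the grip force is fixed at half the most. Time passes only in rows, so rows that repeat a pose let the fingers close. It gives the time, the measured TCP pose, the force and the opening at its end, in the units of the state.
- env.state(): the state, without advancing time (a new reading comes with each control period).
- optics.snapshot(name): name is "scene" or "side" or "wrist"; returns a dict with "pixels" (384x512x3 uint8, red, green, blue), "fx", "fy", "cx", "cy" (pixels), "R" (3x3) and "t" (3): a world point X has camera coordinates R X + t. Camera axes: x right, y down, z forward; pixel columns grow to the right and rows downward; lengths in mm; the calibration is good to about 2 mm. A picture is of the moment at which its call begins. There is no depth.
- env.close_job(): hands the job in, once; it reports no verdict.
The state is a dict: "t": time; "qpos": joint angles; "qd": joint speeds; "joint_torque": joint torques, N m; "ee_pos": TCP position; "eef_rot": TCP orientation; "ft_force": force on the tool from outside, world axes, zero at the start; "wrist_torque": the same for the moment, N m; "width": finger opening in mm.
Only numpy, scipy, OpenCV 4.12 (cv2) and the standard library are available. Lean on these libraries where they do the work, as an engineer would, in place of code of your own. Each camera call takes 0.05 s, during which the arm holds its last target.

## Working session

There is one attempt and no reset: what is moved stays moved. The work goes in short steps, Python scripts to look and compute and a tool call to move; the robot and the scene stay as the last step left them, time stands still between calls to the robot, and variables do not carry over. Pictures are saved under pics/ and viewed, and the job is handed in when it is done.

Besides the shell and the picture viewer there is one more tool, called as name(argument=value, ...) on one line, values as JSON. send_rows: Moves the arm, as the interface text tells. Its arguments: {"type":"object","properties":{"series":{"type":"array","items":{"type":"array","items":{"type":"number"}}},"grip":{"type":"number"}},"required":["series"]}

```bash
mkdir -p pics; ls; cat > h.py <<'E'
import numpy as np,cv2,pickle
from scipy.spatial.transform import Rotation as Ro
def snap(name,tag):
    from station import optics
    s=optics.snapshot(name); pickle.dump(s,open(f'pics/{tag}.pkl','wb'))
    cv2.imwrite(f'pics/{tag}.png',cv2.resize(s['pixels'][:,:,::-1],(768,576),interpolation=cv2.INTER_CUBIC)); return s
def load(tag): return pickle.load(open(f'pics/{tag}.pkl','rb'))
def ray(s,u,v):
    R=np.array(s['R']);t=np.array(s['t']).ravel()
    d=R.T@np.array([(u-s['cx'])/s['fx'],(v-s['cy'])/s['fy'],1]); return -R.T@t,d
def onz(s,u,v,z):
    c,d=ray(s,u,v); return c+d*(z-c[2])/d[2]
def proj(s,X):
    p=np.array(s['R'])@np.array(X,float)+np.array(s['t']).ravel(); return np.array([s['fx']*p[0]/p[2]+s['cx'],s['fy']*p[1]/p[2]+s['cy']])
def tri(obs):
    A=np.zeros((3,3));b=np.zeros(3)
    for s,u,v in obs:
        c,d=ray(s,u,v);d=d/np.linalg.norm(d);P=np.eye(3)-np.outer(d,d);A+=P;b+=P@c
    X=np.linalg.solve(A,b); return X,[np.linalg.norm(proj(s,X)-[u,v]) for s,u,v in obs]
E
python3 - <<'E'
from h import *
from station import env
for n in('scene','side','wrist'):
    s=snap(n,n+'0'); print(n,s['fx'],s['cx'],s['cy'],'cam',ray(s,0,0)[0])
print(env.state())
print(Ro.from_rotvec(env.state()['eef_rot']).as_matrix().round(3))
E
```

```text
pics
scene 395.3578027751742 258.39981126029664 192.54085540352287 cam [  -11.54572502 -1030.05987777   966.63189766]
side 456.54424875845905 257.65649988213613 187.18510655892044 cam [   21.55176306 -1084.88847382  1017.54390517]
wrist 276.40257901965026 252.83534659473628 196.23950709705997 cam [237.33313799 637.81442444 383.44489111]
{'t': 0.15, 'qpos': array([-1.25352204,  0.42660071,  0.0738521 ,  1.6064477 , -0.03411066,
        1.11076244, -0.06713084]), 'qd': array([ 0.00343485, -0.00150813, -0.00051517, -0.00180192,  0.00053786,
        0.00096204, -0.00166951]), 'joint_torque': array([ 4.05277155e-03, -9.36269474e+01,  3.66913900e+00, -4.54430830e+01,
       -4.88080317e-02,  1.80290197e-02,  3.00292663e-05]), 'ee_pos': array([303.62410129, 602.49416001, 204.93351637]), 'eef_rot': array([-0.85938249,  1.3954027 ,  0.85848845]), 'ft_force': array([ 0.21322402,  0.02444218, -0.46183974]), 'wrist_torque': array([ 0.05792392, -0.00906513, -0.01224396]), 'width': 94.06573171507344}
[[-0.    -0.893  0.45 ]
 [-0.001  0.45   0.893]
 [-1.    -0.    -0.001]]
```

View pics/scene0.png

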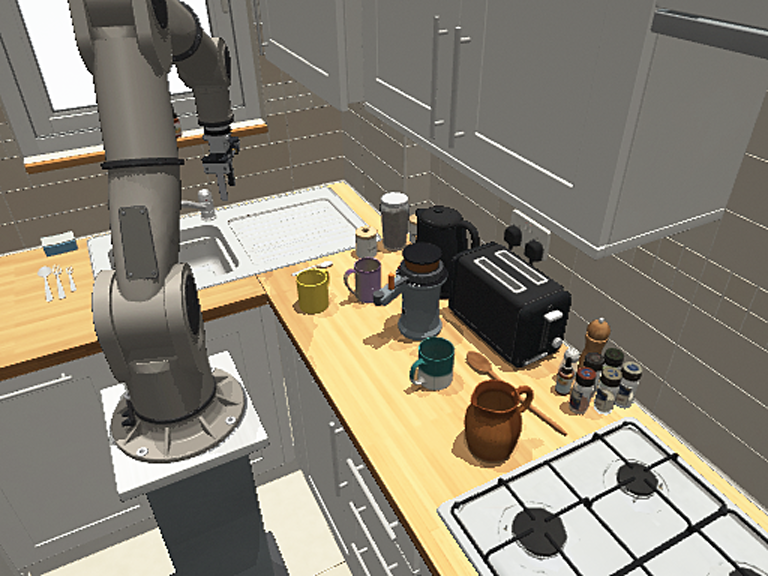

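View pics/side0.png

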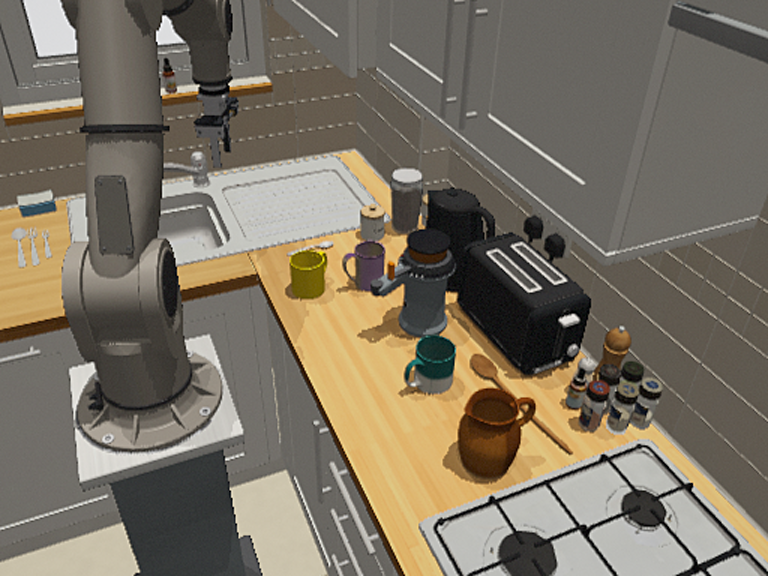

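View pics/wrist0.png

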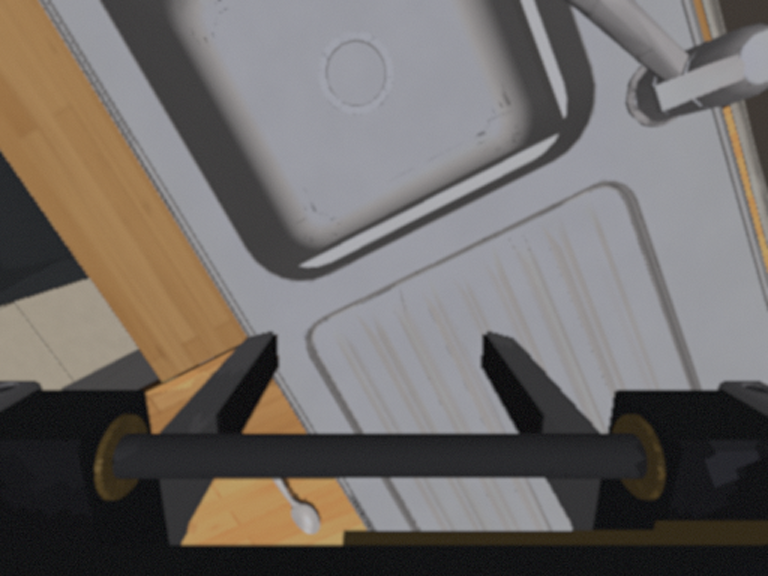

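The scene and side views show the grinder near scene (420,290), the orange tab at (391,282) behind the spout end (383,297), and the green-and-white mug at (435,363). The purple mug is at (367,278). The wrist view shows only the sink. I'll zoom in next.

```bash
python3 - <<'E'
from h import *
for n,(u,v) in (('scene0',(215,150)),('side0',(225,145))):
    s=load(n); c=s['pixels'][v:v+125,u:u+115,::-1]
    cv2.imwrite(f'pics/z_{n}.png',cv2.resize(c,None,fx=4.8,fy=4.8,interpolation=cv2.INTER_CUBIC)[:600])
a=cv2.imread('pics/z_scene0.png');
print(a.shape)
for n in('scene0','side0'):
    s=load(n); hsv=cv2.cvtColor(s['pixels'],cv2.COLOR_RGB2HSV)
    for nm,lo,hi in(('teal',(80,90,30),(100,255,255)),('orange',(3,200,120),(13,255,255)),('yellow',(22,180,60),(35,255,255)),('purple',(130,40,30),(172,255,255))):
        m=cv2.inRange(hsv,lo,hi); k,l,st,ce=cv2.connectedComponentsWithStats(m)
        print(n,nm,[(st[i].tolist(),ce[i].round(1).tolist()) for i in range(1,k) if st[i,4]>12])
E
```

```text
(600, 552, 3)
scene0 teal [([273, 225, 29, 28, 519], [289.3, 238.0])]
scene0 orange []
scene0 yellow [([198, 180, 17, 7, 25], [204.7, 181.7]), ([199, 193, 3, 14, 15], [199.5, 199.5]), ([204, 203, 14, 6, 17], [210.6, 206.9])]
scene0 purple [([230, 171, 24, 31, 290], [244.6, 186.4])]
side0 teal [([14, 135, 22, 8, 82], [24.7, 138.5]), ([270, 223, 34, 31, 646], [288.9, 238.1])]
side0 orange [([344, 265, 10, 6, 24], [347.9, 266.4])]
side0 yellow [([193, 166, 25, 33, 675], [205.0, 182.0])]
side0 purple [([230, 160, 26, 34, 355], [245.8, 176.5])]
```

View pics/z_scene0.png

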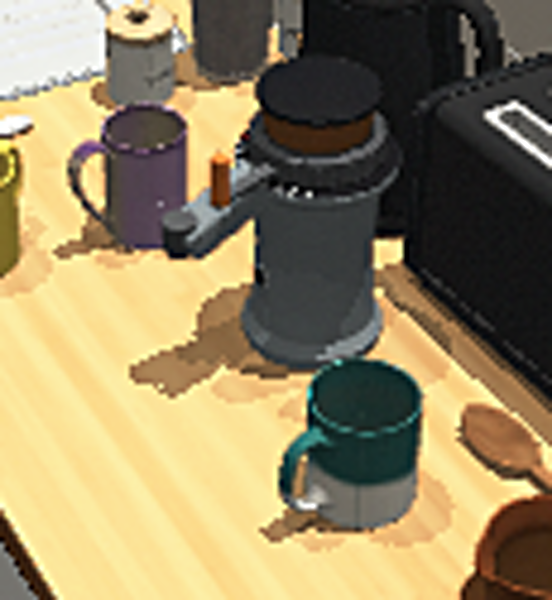

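View pics/z_side0.png

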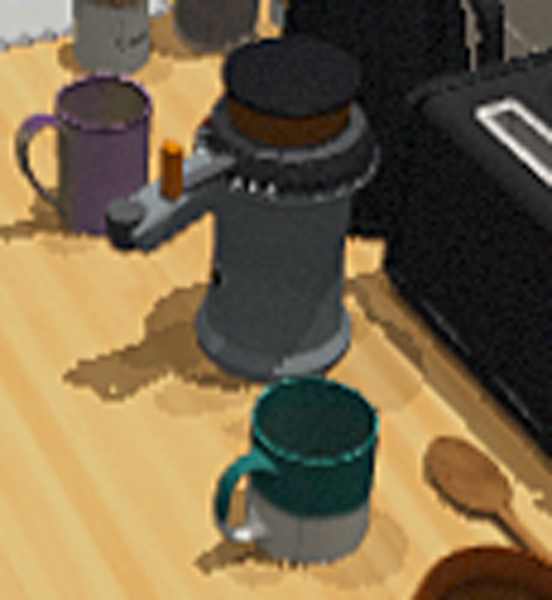

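```bash
python3 - <<'E'
from h import *
def px(n,x,y):
    o={'scene0':(215,150),'side0':(225,145)}[n]; return (x+.5)/4.8-.5+o[0],(y+.5)/4.8-.5+o[1]
S={n:load(n) for n in('scene0','side0')}
P={'lid233':(233,(321,90),(292,71)),'tabtop219':(219,(221,157),(172,145)),'tabfoot184':(184,(219,200),(172,193)),'mugrim94':(94,(365,398),(315,420)),'mugbase0':(0,(360,495),(311,530)),'handletop84':(84,(315,437),(250,466)),'spoutcap140':(135,(181,222),(126,215)),
'grbase0':(0,(313,325),(274,340))}
for k,(z,a,b) in P.items():
    ua=px('scene0',*a);ub=px('side0',*b)
    X,e=tri([(S['scene0'],*ua),(S['side0'],*ub)])
    print(k,onz(S['scene0'],*ua,z).round(0),onz(S['side0'],*ub,z).round(0),'tri',X.round(0),np.round(e,1))
E
```

```text
lid233 [614.   3. 233.] [614.   4. 233.] tri [616.   7. 231.] [0.1 0.2]
tabtop219 [516. -24. 219.] [513. -27. 219.] tri [499. -57. 243.] [0.3 0.3]
tabfoot184 [513. -26. 184.] [512. -31. 184.] tri [516. -22. 179.] [0.5 0.6]
mugrim94 [ 550. -175.   94.] [ 549. -177.   94.] tri [ 550. -176.   94.] [0.2 0.2]
mugbase0 [ 551. -174.    0.] [ 551. -181.    0.] tri [ 574. -140.  -43.] [0.6 0.7]
handletop84 [ 504. -185.   84.] [ 498. -190.   84.] tri [ 466. -249.  148.] [0.7 0.7]
spoutcap140 [507.  24. 135.] [501.  19. 135.] tri [473. -45. 188.] [0.5 0.5]
grbase0 [620.  15.   0.] [615.   5.   0.] tri [590. -38.  45.] [0.9 0.9]
```

```bash
python3 - <<'E'
from h import *
a,b=load('scene0'),load('side0')
k=2/3
for p,q in (((597,255),(624,285)),((343,107),(356,75))):
    X,e=tri([(a,p[0]*k,p[1]*k),(b,q[0]*k,q[1]*k)]);print(X.round(),np.round(e,1))
    for z in (350,450,550): print(z,onz(a,p[0]*k,p[1]*k,z).round())
w=load('wrist0');print(np.array(w['R']).round(3)); print(proj(w,[303.6,602.5,205]))
# edge of counter front, wall
print(onz(a,262*k,275*k,0),onz(a,440*k,500*k,0))
E
```

```text
[ 534. -593.  558.] [11.1 12.1]
350 [ 814. -332.  350.]
450 [ 680. -446.  450.]
550 [ 546. -559.  550.]
[588. 367. 477.] [1.6 1.8]
350 [745. 747. 350.]
450 [622. 459. 450.]
550 [500. 171. 550.]
[[ 0.449  0.893 -0.002]
 [ 0.864 -0.434  0.254]
 [ 0.226 -0.115 -0.967]]
[250.69398174 235.63874387]
[329.46348861 443.40111811   0.        ] [ 389.86741154 -460.03435349    0.        ]
```

```bash
python3 - <<'E'
from h import *
a=load('scene0');k=2/3
for p in ((345,180),(600,400),(640,405)): print('wall',onz(a,p[0]*k,p[1]*k,0).round())
w=load('wrist0');R0=np.array(w['R']);c0=ray(w,0,0)[0]
T0=np.array([303.6,602.5,205])
for yaw,T in ((0,(520,-60,300)),(0,(500,-90,300)),(-.6,(510,-90,300)),(-1.1,(510,-110,300))):
    Q=Ro.from_euler('z',yaw).as_matrix()
    s=dict(w);s['R']=R0@Q.T; c=np.array(T)+Q@(c0-T0); s['t']=-s['R']@c
    print(yaw,T,{n:proj(s,X).round().tolist() for n,X in dict(lid=(614,4,233),tab=(514,-26,219),sp=(500,20,140),touch=(560,97,195),mug=(550,-176,94),hand=(490,-188,76),tcp=T).items()})
E
```

```text
wall [820. 939.   0.]
wall [ 844. -405.    0.]
wall [ 911. -458.    0.]
0 (520, -60, 300) {'lid': [353.0, 261.0], 'tab': [280.0, 182.0], 'sp': [304.0, 142.0], 'touch': [405.0, 164.0], 'mug': [191.0, 231.0], 'hand': [167.0, 196.0], 'tcp': [251.0, 236.0]}
0 (500, -90, 300) {'lid': [389.0, 265.0], 'tab': [317.0, 187.0], 'sp': [333.0, 146.0], 'touch': [440.0, 168.0], 'mug': [216.0, 234.0], 'hand': [191.0, 199.0], 'tcp': [251.0, 236.0]}
-0.6 (510, -90, 300) {'lid': [403.0, 173.0], 'tab': [289.0, 147.0], 'sp': [290.0, 100.0], 'touch': [395.0, 52.0], 'mug': [248.0, 241.0], 'hand': [210.0, 225.0], 'tcp': [251.0, 236.0]}
-1.1 (510, -110, 300) {'lid': [378.0, 75.0], 'tab': [256.0, 113.0], 'sp': [243.0, 74.0], 'touch': [310.0, -33.0], 'mug': [279.0, 223.0], 'hand': [239.0, 226.0], 'tcp': [251.0, 236.0]}
```

send_rows(series=[[-4,0,0,0],[-8,-3,-3,0],[-9.5,-7,-7,0],[-9.5,-11,-11.5,0.05],[-9.5,-15,-16,0.1],[-9.5,-19,-20,0.2],[-9.5,-23,-24.3,0.25],[-9.5,-27,-28.6,0.3],[-9.5,-31,-32.8,0.35],[-9.5,-35,-37,0.4]], grip=-0.15)

```text
t: 1.4
ee_pos: [449.9, 112.9, 300.6]
eef_rot: [-0.549, 1.5, 0.55]
ft_force: [0.3, 0.6, -0.2]
width: 40.1
```

```bash
cat > st.py <<'E'
from h import *
from station import env
s=env.state();M=Ro.from_rotvec(s['eef_rot']).as_matrix()
print('t',s['t'],'p',s['ee_pos'].round(1),'jawdeg',np.degrees(np.arctan2(M[1,2],M[0,2])).round(1),'x',M[:,0].round(3),'F',s['ft_force'].round(1),'w',round(s['width'],1),'q',s['qpos'].round(2))
E
python3 st.py
```

```text
t 1.4 p [449.9 112.9 300.6] jawdeg 40.2 x [ 0.  0. -1.] F [ 0.3  0.6 -0.2] w 40.1 q [-0.81 -0.03  0.42  1.95  0.01  1.21  0.31]
```

send_rows(series=[[0,-4.8,-2.1,0.05],[0,-9.6,-4.2,0.1],[0,-14.5,-6.4,0.15],[0,-19.4,-8.5,0.2],[0,-19.4,-8.5,0.2]])

```text
t: 2.02
ee_pos: [510.6, -91.9, 300.4]
eef_rot: [-0.391, 1.536, 0.389]
ft_force: [0.3, 1.1, -1.0]
width: 40.4
```

```bash
python3 st.py; python3 -c "
from h import *
snap('wrist','w1')"
```

```text
t 2.025 p [510.6 -91.9 300.4] jawdeg 28.5 x [-0.    -0.001 -1.   ] F [ 0.3  1.1 -1. ] w 40.4 q [-0.56  0.09  0.67  1.86 -0.06  1.21  0.62]
```

View pics/w1.png

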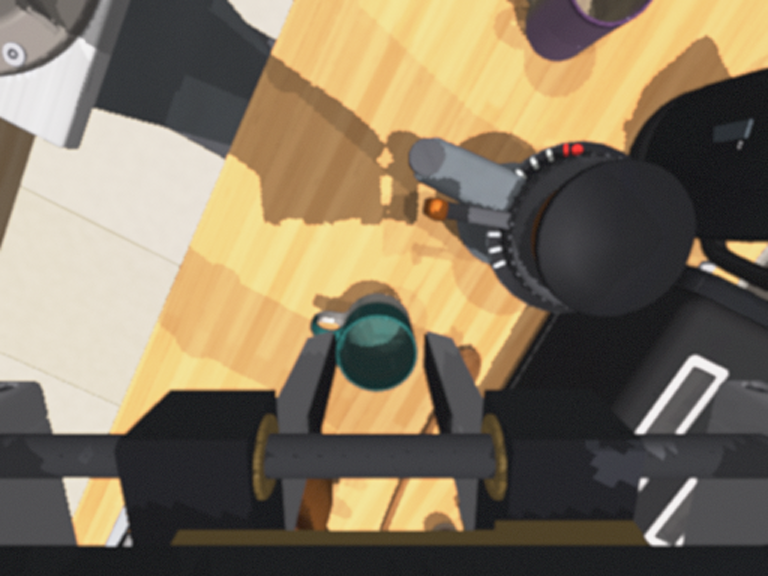

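The wrist view shows the lid centred near (617,237), the orange tab top at (437,208), and the chute end at (428,157). The red touch mark is at (574,150), and the mug rim is centred at (376,345) with its handle to the left.

```bash
python3 - <<'E'
from h import *
w=load('w1');k=2/3
f=lambda x,y,z:onz(w,(x+.5)*k-.5,(y+.5)*k-.5,z)
G=f(616.5,237.5,233);print('G',G, 'lid r',[np.linalg.norm(f(*p,233)-G).round(1) for p in((538,238),(695,238),(617,158),(617,317))])
T=f(437,207,219);d=T-G;print('tab',T,np.hypot(*d[:2]),np.arctan2(d[1],d[0])%(2*np.pi))
for z in(120,135,145,150):
  P=f(428,157,z);d=P-G;print('spout',z,P,np.hypot(*d[:2]),np.arctan2(d[1],d[0])%(2*np.pi)-np.pi)
P=f(574,150,171);d=P-G;print('red',P,np.hypot(*d[:2]),np.arctan2(d[1],d[0])-np.pi+.9)
print('mug',f(376,345,94),[f(*p,94)[:2].round() for p in((337,345),(416,345),(376,303),(376,390))])
print('handle',f(325,325,80))
c=w['pixels'][60:230,200:440,::-1]
cv2.imwrite('pics/w1z.png',cv2.resize(c,None,fx=3.3,fy=3.3,interpolation=cv2.INTER_CUBIC))
E
```

```text
G [612.13095886  15.66537113 233.        ] lid r [np.float64(46.4), np.float64(46.5), np.float64(45.2), np.float64(49.9)]
tab [511.82056933 -19.5714727  219.        ] 106.31937457825072 3.4794056450662234
spout 120 [498.89844043  13.71723106 120.        ] 113.2492758462619 0.01720307840506141
spout 135 [497.89033774  12.09687048 135.        ] 114.29634162873415 0.031226552061182744
spout 145 [497.21826929  11.01663009 145.        ] 115.00668249269415 0.04043250184206926
spout 150 [496.88223506  10.4765099  150.        ] 115.36547411848954 0.04499277073473573
red [583.30332142  61.31786618 171.        ] 53.99243451260596 -0.10756646333494702
mug [ 544.7357986  -161.38479402   94.        ] [array([ 511., -180.]), array([ 580., -142.]), array([ 524., -123.]), array([ 568., -205.])]
handle [ 491.49971233 -172.01640827   80.        ]
```

View pics/w1z.png

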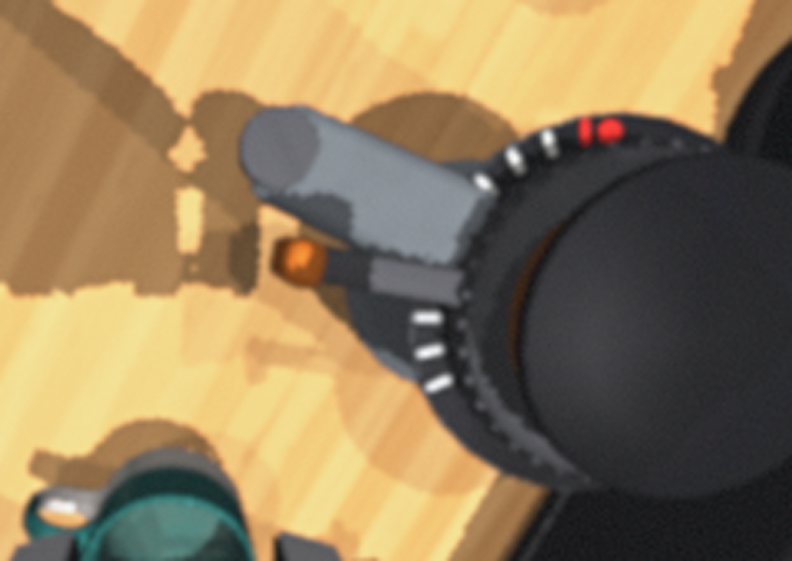

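send_rows(series=[[0,1.5,0.8,-0.18],[0,3,1.7,-0.36],[0,4.5,2.5,-0.54],[0,6.3,3.5,-0.72],[0,6.3,3.5,-0.9],[0,6.3,3.5,-1.08],[1,6.3,3.5,-1.26],[2,6.3,3.5,-1.37],[3,6.3,3.5,-1.37],[3,6.3,3.5,-1.37]])

```text
t: 3.32
ee_pos: [510.3, -15.4, 269.9]
eef_rot: [-1.427, 1.052, 1.429]
ft_force: [-0.3, 0.1, -0.1]
width: 40.0
```

```bash
python3 st.py; python3 -c "
from h import *
w=snap('wrist','w2')
hsv=cv2.cvtColor(w['pixels'],cv2.COLOR_RGB2HSV);m=cv2.inRange(hsv,(3,150,90),(18,255,255));k,l,st,ce=cv2.connectedComponentsWithStats(m)
print([(st[i].tolist(),ce[i].round(1).tolist(),onz(w,*ce[i],219).round(1)) for i in range(1,k) if st[i,4]>12])
"
```

```text
t 3.325 p [510.3 -15.4 269.9] jawdeg 107.3 x [-0.001 -0.    -1.   ] F [-0.3  0.1 -0.1] w 40.0 q [-0.58  0.09  0.53  1.91 -0.05  1.15  1.84]
[([0, 132, 6, 7, 32], [2.0, 134.8], array([ 508.1, -227. ,  219. ])), ([238, 201, 13, 16, 147], [243.7, 210.0], array([510.8, -21.2, 219. ])), ([24, 209, 18, 5, 38], [32.0, 211.6], array([ 567.2, -196.9,  219. ])), ([50, 213, 9, 3, 15], [53.5, 214.3], array([ 564.1, -178.7,  219. ])), ([111, 219, 42, 25, 527], [132.6, 231.5], array([ 559.4, -109.5,  219. ])), ([100, 226, 14, 5, 25], [107.4, 227.9], array([ 562.6, -131.5,  219. ]))]
```

View pics/w2.png

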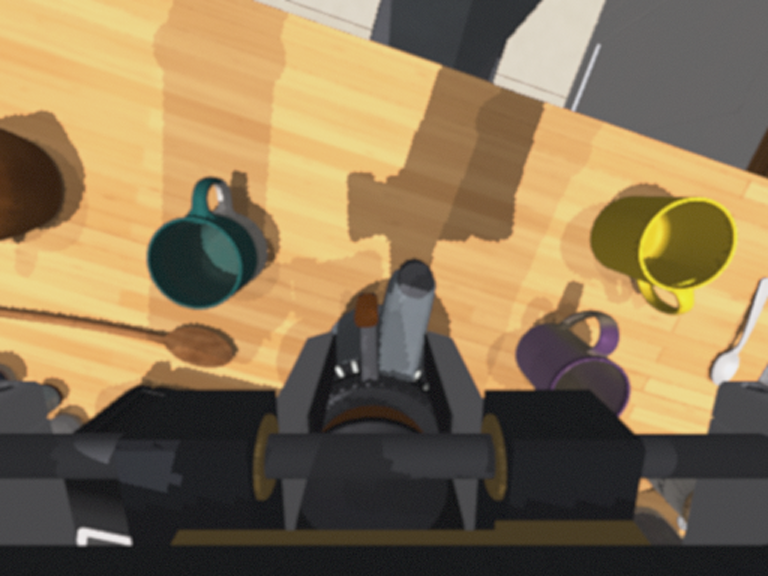

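send_rows(series=[[0.5,0,-0.6,0],[3,0,-0.6,0],[5.5,0,-0.6,0],[7.8,0,-0.6,0],[7.8,0,-0.6,0],[7.8,0,-0.6,0]])

```text
t: 4.12
ee_pos: [513.1, -22.0, 193.3]
eef_rot: [-1.429, 1.05, 1.428]
ft_force: [-0.0, 0.3, 0.3]
width: 39.9
```

```bash
python3 st.py; python3 - <<'E'
from h import *
w=load('w2');k=2/3
f=lambda x,y,z:onz(w,(x+.5)*k-.5,(y+.5)*k-.5,z)
print('mug',f(195.5,261,94),[f(*p,94)[:2].round() for p in((148,261),(243,261),(195,215),(195,308))],'handle',f(212,185,80))
c=snap('wrist','w3')
E
```

```text
t 4.125 p [513.1 -22.  193.3] jawdeg 107.3 x [ 0.001 -0.    -1.   ] F [-0.   0.3  0.3] w 39.9 q [-0.55  0.18  0.53  2.   -0.11  0.98  1.91]
mug [ 546.50476833 -168.68104923   94.        ] [array([ 559., -208.]), array([ 534., -129.]), array([ 508., -177.]), array([ 589., -161.])] handle [ 481.18470133 -173.02742899   80.        ]
```

View pics/w3.png

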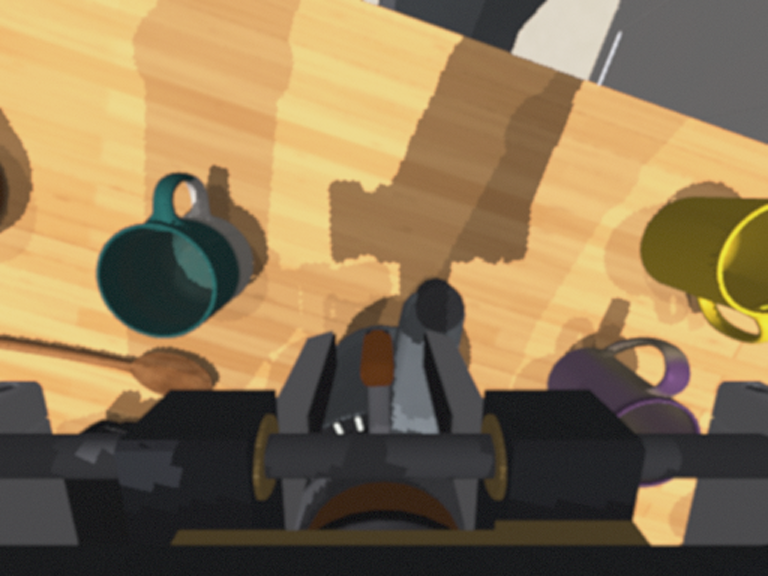

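send_rows(series=[[0,-0.05,1.06,0.1],[0,-0.21,2.11,0.2],[0,-0.47,3.13,0.3],[0,-0.84,4.13,0.4],[0,-1.3,5.08,0.5],[0,-1.85,5.99,0.6],[0,-2.49,6.83,0.7],[0,-3.21,7.6,0.8],[0,-4.01,8.3,0.9],[0,-4.87,8.92,1.0]])

```text
t: 5.42
ee_pos: [532.7, 78.0, 193.4]
eef_rot: [-0.679, 1.461, 0.68]
ft_force: [-1.5, -0.3, 0.2]
width: 39.9
```

```bash
python3 st.py; python3 - <<'E'
from h import *
c=snap('wrist','w4')
E
```

```text
t 5.425 p [532.7  78.  193.4] jawdeg 49.9 x [ 0.  0. -1.] F [-1.5 -0.3  0.2] w 39.9 q [-0.79  0.24  0.62  1.95 -0.17  1.    0.78]
```

View pics/w4.png

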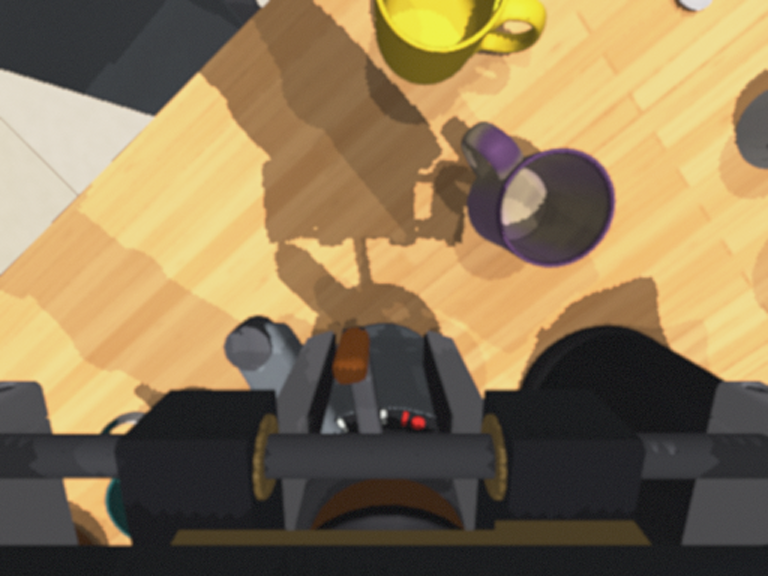

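The tab is riding on the trailing finger. One white line lies between the lever and the red line, so about two clicks remain.

send_rows(series=[[0,-0.01,0.53,0.05],[0,-0.05,1.06,0.1],[0,-0.12,1.58,0.15],[0,-0.21,2.11,0.2],[0,-0.33,2.62,0.25],[0,-0.33,2.62,0.25]])

```text
t: 6.22
ee_pos: [552.1, 96.1, 193.1]
eef_rot: [-0.49, 1.514, 0.49]
ft_force: [0.1, -0.1, 0.3]
width: 40.1
```

```bash
python3 st.py; python3 - <<'E'
from h import *
c=snap('wrist','w5')
cv2.imwrite('pics/w5z.png',cv2.resize(c['pixels'][200:310,190:330,::-1],None,fx=5,fy=5,interpolation=cv2.INTER_CUBIC))
E
```

```text
t 6.225 p [552.1  96.1 193.1] jawdeg 35.9 x [ 0.001  0.    -1.   ] F [ 0.1 -0.1  0.3] w 40.1 q [-0.82  0.29  0.65  1.91 -0.21  1.01  0.55]
```

View pics/w5z.png

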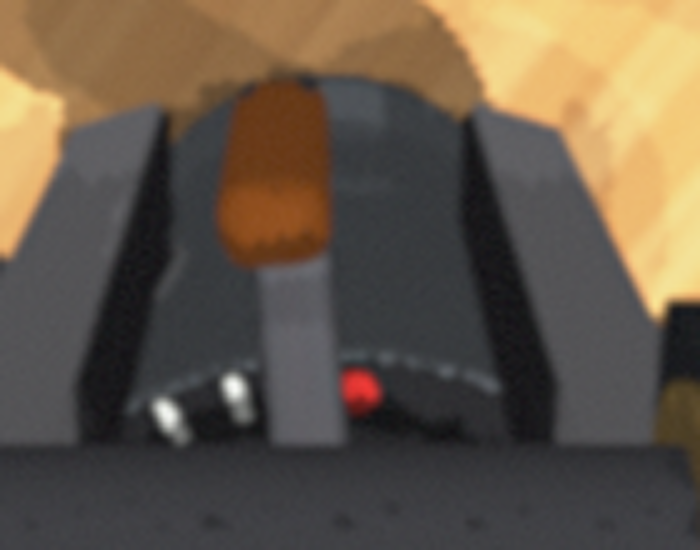

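The lever now covers the red line and stands free of the finger, so the ring looks to be at 0. I'll press against it to confirm the hard stop.

send_rows(series=[[0,-0.01,0.4,0.04],[0,-0.03,0.8,0.08],[0,-0.06,1.1,0.1],[0,-0.06,1.1,0.1]])

```text
t: 6.78
ee_pos: [558.7, 99.9, 191.8]
eef_rot: [-0.41, 1.538, 0.408]
ft_force: [-16.1, -9.1, 10.4]
width: 40.1
```

```bash
python3 st.py
```

```text
t 6.775 p [558.7  99.9 191.8] jawdeg 29.9 x [-0.006 -0.002 -1.   ] F [-16.1  -9.1  10.4] w 40.1 q [-0.84  0.32  0.67  1.89 -0.23  1.02  0.46]
```

The force reads about 18 N at the stop, which confirms touch. Now I'll back off with the other finger.

send_rows(series=[[0,-0.05,-1.05,-0.1],[0,-0.21,-2.09,-0.2],[0,-0.33,-2.6,-0.25],[0,-0.47,-3.1,-0.3],[0,-0.64,-3.6,-0.35],[0,-0.83,-4.09,-0.4],[0,-1.05,-4.57,-0.45],[0,-1.29,-5.03,-0.5],[0,-1.55,-5.49,-0.55],[0,-1.83,-5.93,-0.6]])

```text
t: 8.02
ee_pos: [519.0, 56.3, 192.6]
eef_rot: [-0.874, 1.388, 0.874]
ft_force: [0.6, 0.5, -0.7]
width: 40.1
```

```bash
python3 st.py; python3 - <<'E'
from h import *
c=snap('wrist','w6')
cv2.imwrite('pics/w6z.png',cv2.resize(c['pixels'][200:310,190:330,::-1],None,fx=5,fy=5,interpolation=cv2.INTER_CUBIC))
E
```

```text
t 8.025 p [519.   56.3 192.6] jawdeg 64.4 x [ 0.  0. -1.] F [ 0.6  0.5 -0.7] w 40.1 q [-0.74  0.21  0.58  1.99 -0.14  0.99  1.04]
```

View pics/w6z.png

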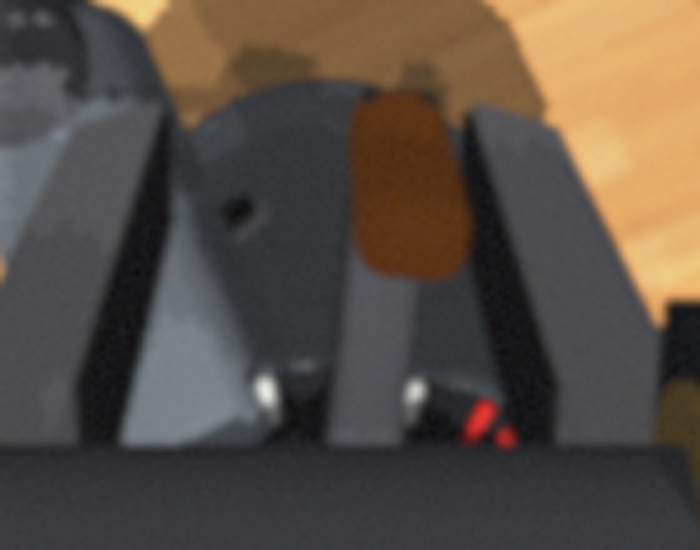

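The lever rests at 0.4: the red line and one white line are on its right, and the 0.6 line is on its left. I'll push gently past half-way to the third click.

send_rows(series=[[0,0,-0.42,-0.04],[0,-0.03,-0.84,-0.08],[0,-0.07,-1.25,-0.12],[0,-0.1,-1.57,-0.15],[0,-0.14,-1.78,-0.17],[0,-0.18,-2.0,-0.19],[0,-0.2,-2.2,-0.21],[0,-0.2,-2.2,-0.21],[0,-0.2,-2.2,-0.21]])

```text
t: 9.2
ee_pos: [511.2, 35.7, 192.5]
eef_rot: [-1.033, 1.312, 1.033]
ft_force: [-0.7, 0.3, 0.3]
width: 39.9
```

```bash
python3 st.py; python3 - <<'E'
from h import *
c=snap('wrist','w7')
cv2.imwrite('pics/w7z.png',cv2.resize(c['pixels'][200:310,190:330,::-1],None,fx=5,fy=5,interpolation=cv2.INTER_CUBIC))
E
```

```text
t 9.2 p [511.2  35.7 192.5] jawdeg 76.4 x [-0. -0. -1.] F [-0.7  0.3  0.3] w 39.9 q [-0.69  0.19  0.56  2.01 -0.12  0.98  1.27]
```

View pics/w7z.png

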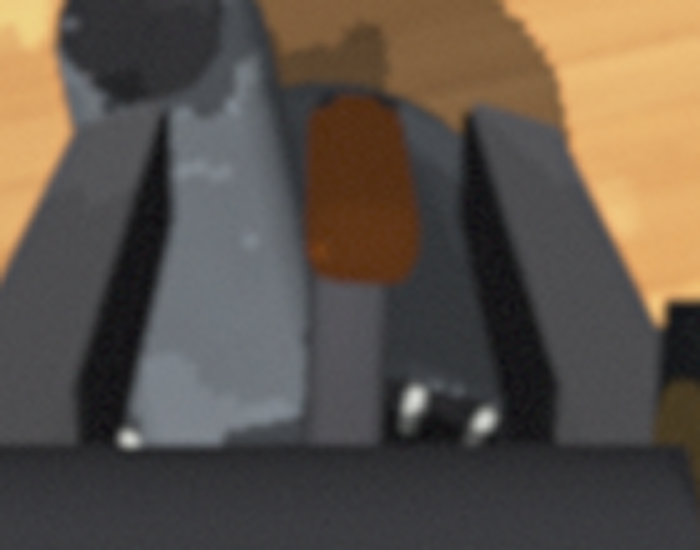

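The ring slipped one more click: the 0.4 and 0.2 lines are on the right, and the tab is free between the fingers. I'll lift, check from above and go to the mug.

send_rows(series=[[-2.5,0,0,0],[-5,0,0,0],[-9,0,0,0],[-10,-0.5,-4.5,-0.05],[-10,-1,-9,-0.1],[-10,-1.5,-14,-0.2],[-10,-2.5,-18,-0.25],[-9,-3.2,-21,-0.3],[-7,-3.2,-21,-0.3],[-7,-3.2,-21,-0.3]], grip=0.5)

```text
t: 10.5
ee_pos: [492.3, -176.0, 261.6]
eef_rot: [-1.254, 1.181, 1.257]
ft_force: [-0.1, -0.5, -0.2]
width: 70.9
```

```bash
python3 st.py; python3 - <<'E'
from h import *
c=snap('wrist','w8');snap('scene','scene8');snap('side','side8')
E
```

```text
t 10.5 p [ 492.3 -176.   261.6] jawdeg 93.6 x [-0.002 -0.    -1.   ] F [-0.1 -0.5 -0.2] w 70.9 q [-0.44  0.14  0.74  1.91 -0.1   1.13  1.97]
```

View pics/w8.png

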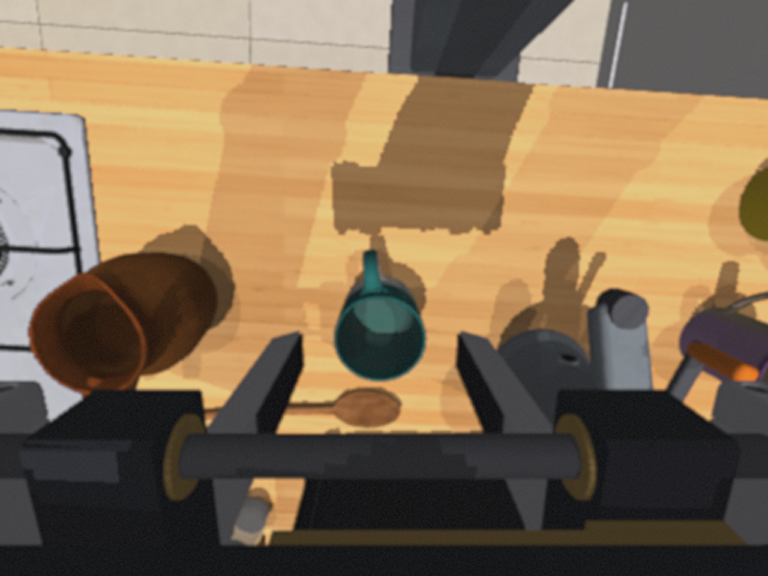

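The mug rim is centred at (380,336), with its handle running from (375,292) to (371,252).

```bash
python3 - <<'E'
from h import *
w=load('w8');k=2/3
f=lambda x,y,z:onz(w,(x+.5)*k-.5,(y+.5)*k-.5,z)
print('mug',f(380,335.5,94),[f(*p,94)[:2].round() for p in((334,336),(426,336),(380,290),(380,381))])
for p in ((371,252),(372,265),(373,280)): print(p,f(*p,82).round())
for n,o in(('scene8',(215,150)),('side8',(225,145))):
    s=load(n);cv2.imwrite(f'pics/z_{n}.png',cv2.resize(s['pixels'][o[1]:o[1]+125,o[0]:o[0]+115,::-1],None,fx=4.8,fy=4.8,interpolation=cv2.INTER_CUBIC))
E
```

```text
mug [ 545.66019042 -170.11481682   94.        ] [array([ 549., -211.]), array([ 544., -129.]), array([ 504., -173.]), array([ 590., -167.])]
(371, 252) [ 474. -183.   82.]
(372, 265) [ 485. -181.   82.]
(373, 280) [ 498. -179.   82.]
```

View pics/z_scene8.png

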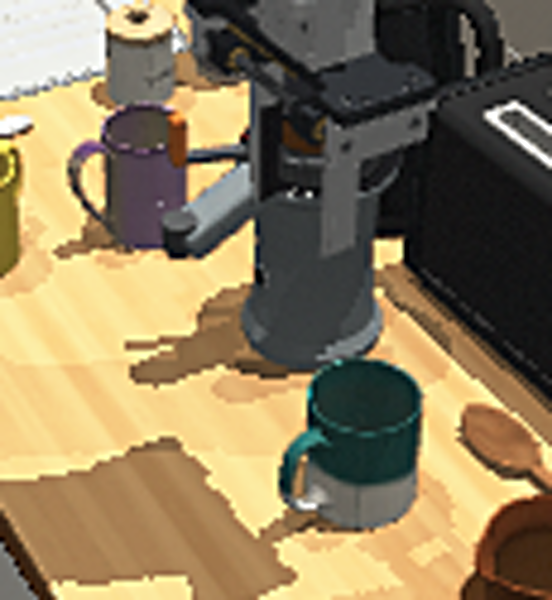

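View pics/z_side8.png

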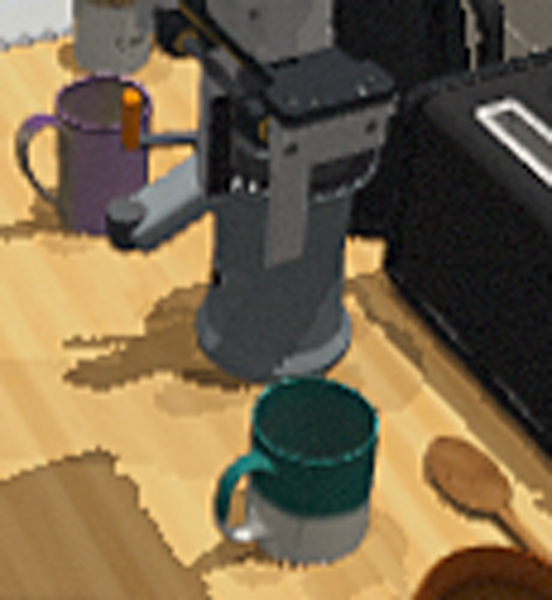

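```bash
python3 - <<'E'
from h import *
k=2/3
def tr(d):
    return tri([(load(n),(x+.5)*k-.5,(y+.5)*k-.5) for n,(x,y) in d.items()])
X,e=tr(dict(w1=(427,156),w2=(415,273),w3=(439,302),w4=(252,342),w8=(627,309)));print('cap',X.round(1),np.round(e,1))
X,e=tr(dict(w1=(427,156),w8=(627,309),w4=(252,342)));print('cap',X.round(1),np.round(e,1))
# red dot triang / lid
ims=[]
for n,(x,y) in dict(w1=(285,104),w2=(277,182),w3=(293,201),w4=(168,228),w8=(418,206)).items():
    s=load(n);ims.append(cv2.resize(s['pixels'][y-25:y+26,x-25:x+26,::-1],(260,260),interpolation=cv2.INTER_CUBIC))
ims.append(ims[0]*0)
cv2.imwrite('pics/caps.png',np.vstack([np.hstack(ims[:3]),np.hstack(ims[3:])]))
E
```

```text
cap [494.7  11.1 140.8] [1.6 2.8 1.1 1.2 1.7]
cap [495.7  12.  141.8] [0.7 0.5 0.3]
```

View pics/caps.png

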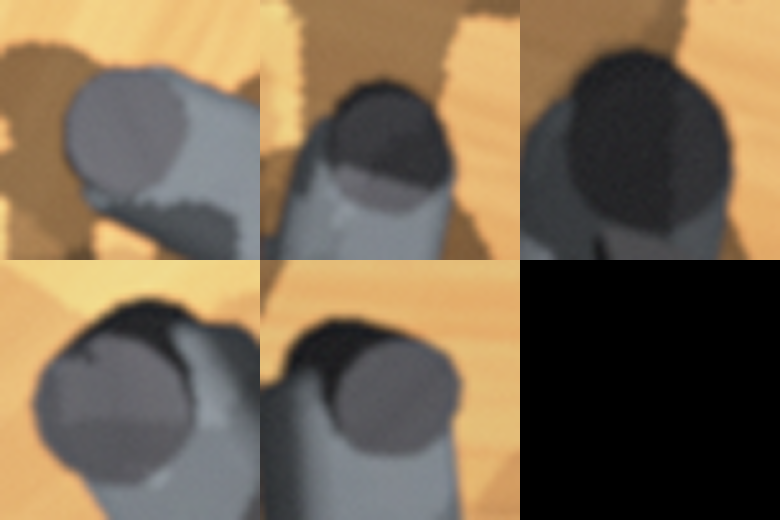

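```bash
python3 - <<'E'
from h import *
C=dict(w1=(285,104),w2=(277,182),w4=(168,228),w8=(418,206))
c=dict(w1=(127,132),w2=(130,153),w4=(113,148),w8=(137,137))
o=[(load(n),C[n][0]-25+(c[n][0]+.5)/5.098-.5,C[n][1]-25+(c[n][1]+.5)/5.098-.5) for n in C]
X,e=tri(o);print('cap',X.round(1),np.round(e,1))
# lid centre check with w1 zoom
for G in((612,15.7),(613,11),(614,8)):
  d=X[:2]-G;print(G,np.hypot(*d),np.arctan2(d[1],d[0])%(2*np.pi)-np.pi)
E
python3 - <<'E'
import sys;sys.path.insert(0,'.')
import os;os.chdir('.')
from h import *
# tab top triangulation at start (q=1.2): w1 w2 w3 ; stop-contact geometry etc
k=2/3
def tr(d): return tri([(load(n),(x+.5)*k-.5,(y+.5)*k-.5) for n,(x,y) in d.items()])
print(tr(dict(w1=(566,150),w4=(406,418))))
s=load('w1');cv2.imwrite('pics/lid.png',cv2.resize(s['pixels'][90:225,330:480,::-1],None,fx=4.4,fy=4.4,interpolation=cv2.INTER_CUBIC))
E
```

```text
cap [495.9  10.6 147.7] [0.5 0.1 0.1 0.3]
(612, 15.7) 116.22924372843967 0.04365338336921187
(613, 11) 117.11910843453427 0.0031778679519560704
(614, 8) 118.14774421881152 -0.022243575547813865
(array([579.16837506,  59.2043652 , 169.10396979]), [np.float64(0.16546610568071668), np.float64(0.20675967310425278)])
```

View pics/lid.png

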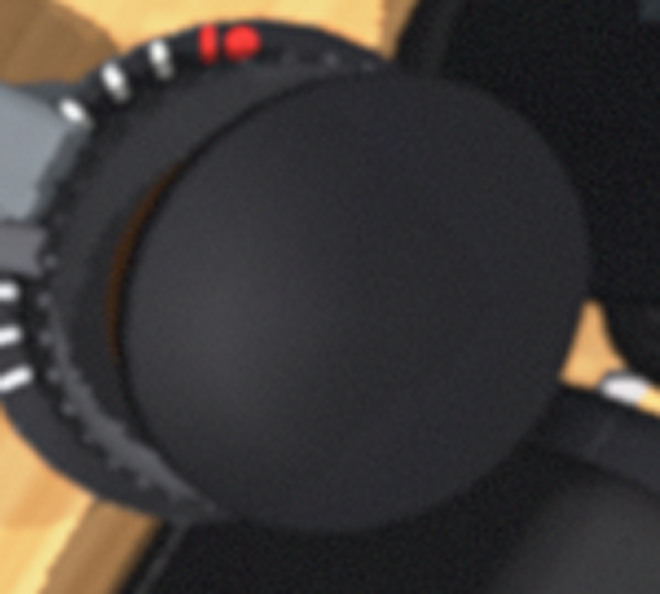

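send_rows(series=[[2,0.5,-0.4,-0.11],[6,0.5,-0.4,-0.11],[10,0.5,-0.4,-0.11],[13,0.5,-0.4,-0.11],[14.5,0.5,-0.4,-0.11],[14.5,0.5,-0.4,-0.11]])

```text
t: 11.4
ee_pos: [488.4, -180.2, 117.6]
eef_rot: [-1.336, 1.123, 1.336]
ft_force: [-0.2, -0.3, 0.3]
width: 70.3
```

```bash
python3 st.py; python3 - <<'E'
from h import *
c=snap('wrist','w9')
E
```

```text
t 11.4 p [ 488.4 -180.2  117.6] jawdeg 99.9 x [-0.001 -0.    -1.   ] F [-0.2 -0.3  0.3] w 70.3 q [-0.33  0.33  0.67  2.06 -0.28  0.83  2.26]
```

View pics/w9.png

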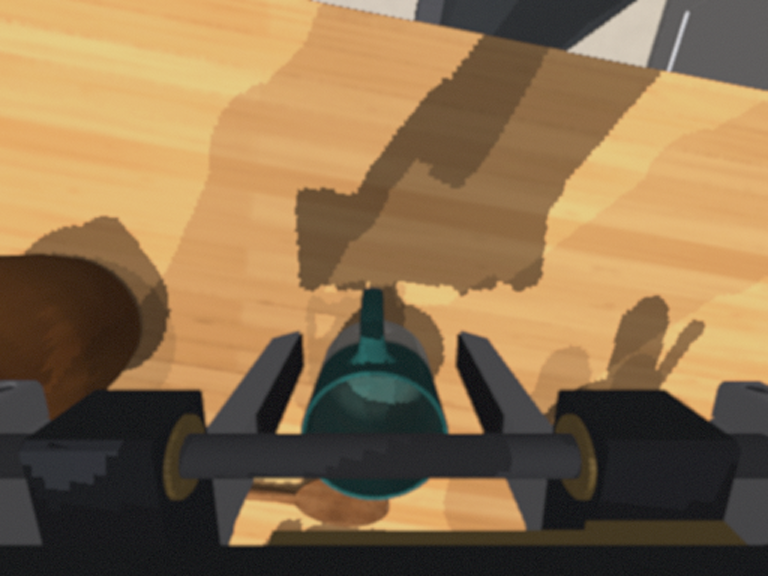

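send_rows(series=[[2,0.3,0,0],[4,0.3,0,0],[5.8,0.3,0,0],[5.8,0.3,0,0]])

```text
t: 11.95
ee_pos: [485.1, -180.8, 59.2]
eef_rot: [-1.335, 1.123, 1.336]
ft_force: [-0.0, -0.2, 0.5]
width: 70.6
```

send_rows(series=[[0,0,0,0],[0,0,0,0],[0,0,0,0],[0,0,0,0],[0,0,0,0],[0,0,0,0]], grip=-1)

```text
t: 12.7
ee_pos: [485.3, -180.9, 59.5]
eef_rot: [-1.336, 1.122, 1.336]
ft_force: [-0.0, -0.0, 0.3]
width: 16.3
```

```bash
python3 st.py; python3 - <<'E'
from h import *
c=snap('wrist','w10')
E
```

```text
t 12.7 p [ 485.3 -180.9   59.5] jawdeg 99.9 x [-0. -0. -1.] F [-0.  -0.   0.3] w 16.3 q [-0.26  0.42  0.61  2.11 -0.37  0.71  2.33]
```

View pics/w10.png

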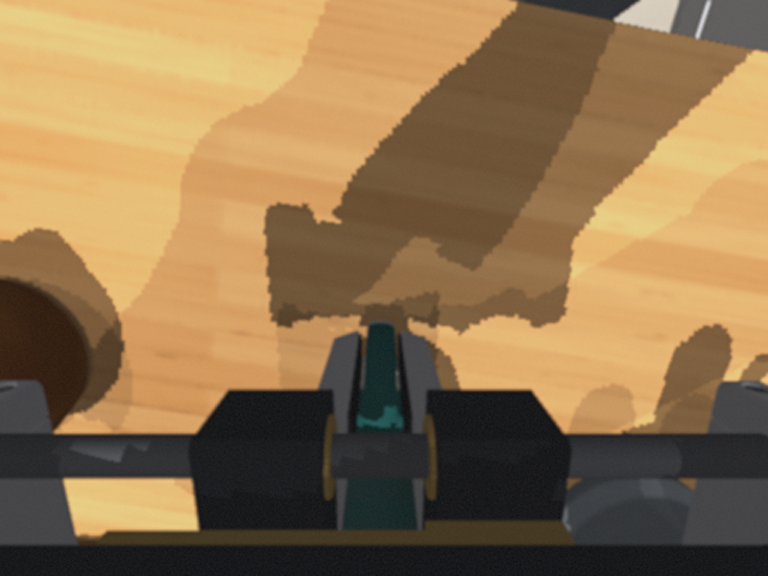

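send_rows(series=[[0,0.05,0.5,0],[0,0.15,1.5,0],[0,0.25,2.7,0],[0,0.4,4,0],[0,0.5,5.3,0],[0,0.65,6.6,0],[0,0.75,7.9,0],[0,0.85,9.0,0],[0,0.95,9.8,0],[0,1.0,10.2,0]])

```text
t: 14.0
ee_pos: [457.8, -81.6, 59.5]
eef_rot: [-1.336, 1.122, 1.336]
ft_force: [0.3, -1.2, 0.1]
width: 16.0
```

```bash
python3 st.py; python3 - <<'E'
from h import *
c=snap('scene','scene11')
cv2.imwrite('pics/z11.png',cv2.resize(c['pixels'][140:270,200:330,::-1],None,fx=4.5,fy=4.5,interpolation=cv2.INTER_CUBIC))
E
```

```text
t 14.0 p [457.8 -81.6  59.5] jawdeg 99.9 x [-0.  0. -1.] F [ 0.3 -1.2  0.1] w 16.0 q [-0.49  0.34  0.63  2.22 -0.33  0.67  2.11]
```

View pics/z11.png

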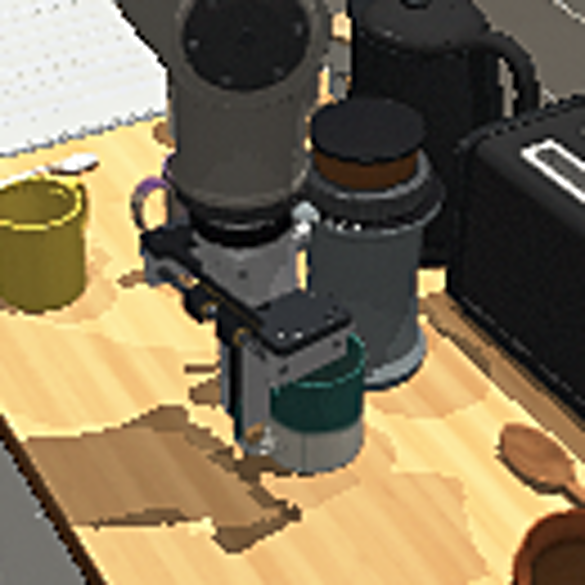

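send_rows(series=[[0,0.1,0.5,0],[0,0.15,1.5,0],[0,0.25,2.7,0],[0,0.4,4,0],[0,0.5,5.2,0],[0,0.6,6.4,0],[0,0.7,7.4,0],[0,0.8,8.1,0],[0,0.8,8.4,0],[0,0.8,8.4,0]])

```text
t: 15.3
ee_pos: [435.5, -0.6, 59.5]
eef_rot: [-1.336, 1.122, 1.336]
ft_force: [0.9, 0.9, 1.5]
width: 16.0
```

```bash
python3 st.py; python3 - <<'E'
from h import *
for n in('scene','side'):
  c=snap(n,n+'12')
  cv2.imwrite(f'pics/z_{n}12.png',cv2.resize(c['pixels'][130:250,200:330,::-1],None,fx=4.5,fy=4.5,interpolation=cv2.INTER_CUBIC))
snap('wrist','w12')
E
```

```text
t 15.3 p [435.5  -0.6  59.5] jawdeg 99.9 x [-0.  0. -1.] F [0.9 0.9 1.5] w 16.0 q [-0.69  0.29  0.64  2.28 -0.29  0.64  1.9 ]
```

View pics/z_side12.png

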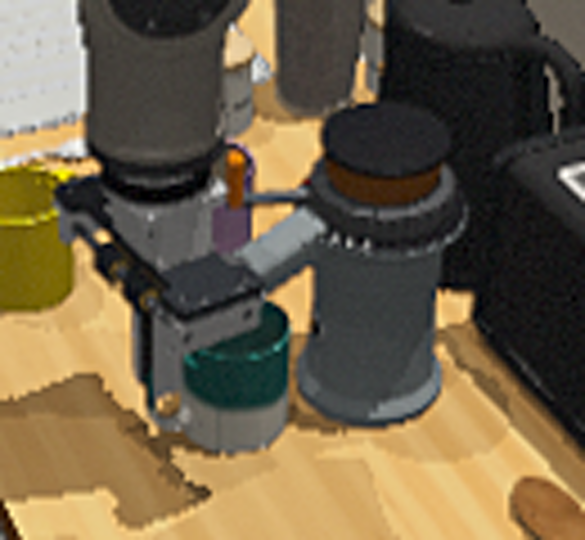

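View pics/w12.png

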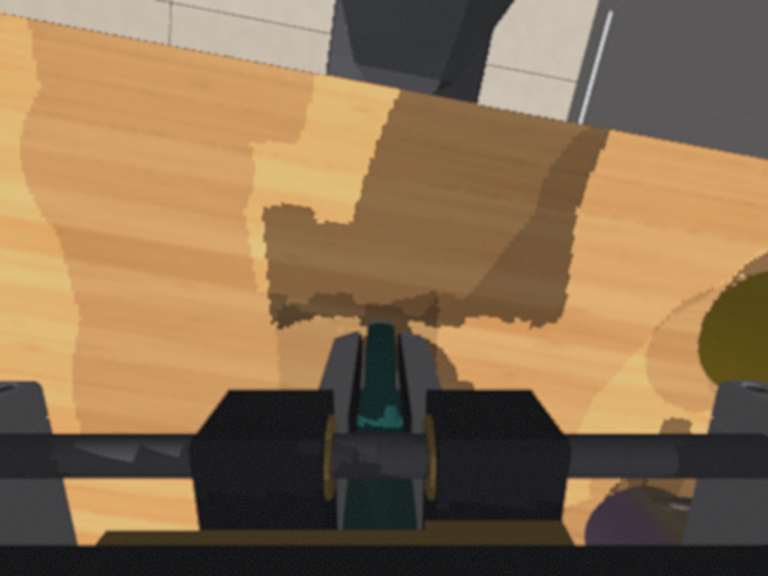

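send_rows(series=[[0,0,0,0],[0,0,0,0],[0,0,0,0],[0,0,0,0]], grip=-0.2)

```text
t: 15.95
ee_pos: [435.5, -0.8, 59.5]
eef_rot: [-1.336, 1.122, 1.336]
ft_force: [0.3, 0.4, -0.1]
width: 37.5
```

send_rows(series=[[-1,0,0,0],[-3,0,0,0],[-6,0,0,0],[-10,0,0,0],[-15,0,0,0],[-20,0,0,0],[-23,0,0,0],[-23,0,0,0]])

```text
t: 16.95
ee_pos: [436.4, -0.9, 291.7]
eef_rot: [-1.336, 1.118, 1.333]
ft_force: [-0.4, 0.5, -0.3]
width: 37.4
```

```bash
python3 st.py; python3 - <<'E'
from h import *
for n in('scene','side'):
  c=snap(n,n+'13')
  cv2.imwrite(f'pics/z_{n}13.png',cv2.resize(c['pixels'][130:250,200:330,::-1],None,fx=4.5,fy=4.5,interpolation=cv2.INTER_CUBIC))
snap('wrist','w13')
E
```

```text
t 16.95 p [436.4  -0.9 291.7] jawdeg 99.9 x [ 0.004  0.002 -1.   ] F [-0.4  0.5 -0.3] w 37.4 q [-0.89 -0.13  0.7   2.03  0.08  1.21  1.51]
```

View pics/z_side13.png

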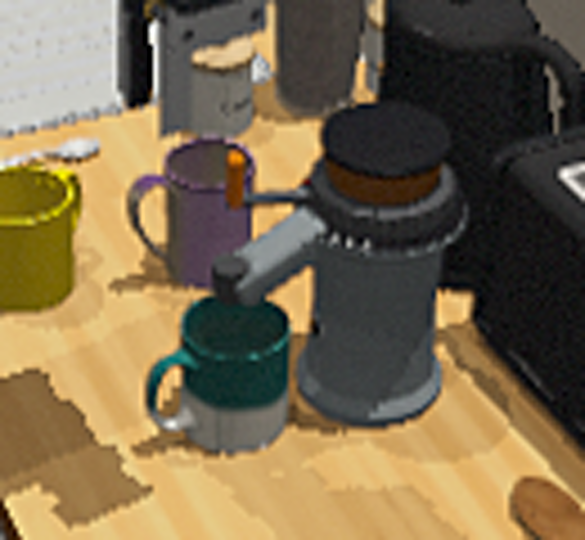

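View pics/w13.png

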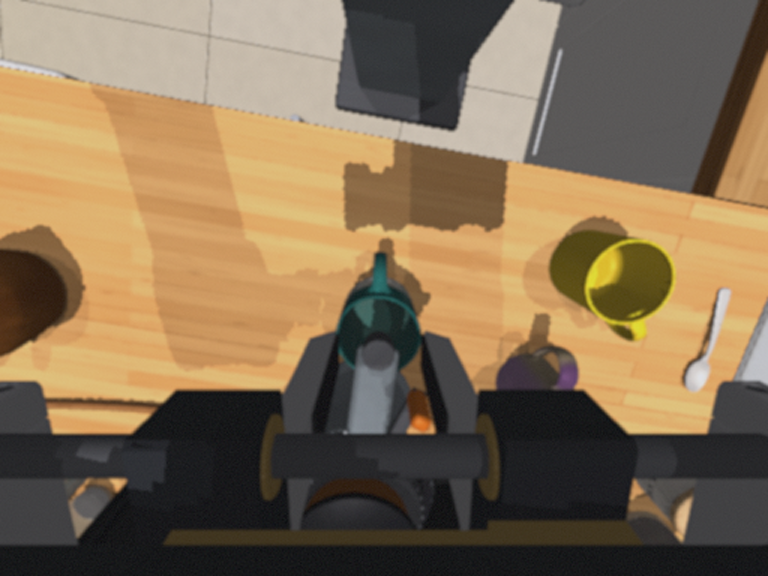

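```bash
python3 - <<'E'
from h import *
w=load('w13');k=2/3
cv2.imwrite('pics/w13z.png',cv2.resize(w['pixels'][160:300,200:310,::-1],None,fx=4.2,fy=4.2,interpolation=cv2.INTER_CUBIC))
f=lambda x,y,z:onz(w,(x+.5)*k-.5,(y+.5)*k-.5,z)
print([f(*p,94)[:2].round() for p in((338,333),(419,333),(380,291))])
print('cap',f(378,351,147.7))
for n in('scene13','side13'):
    s=load(n); print(n,'mouth proj zoom',((proj(s,(496,10.6,120))-[200,130])*4.5).round(),'cap',((proj(s,(496,10.6,147.7))-[200,130])*4.5).round(),'rimc if centred',((proj(s,(496,10.6,94))-[200,130])*4.5).round())
E
```

```text
[array([503., -27.]), array([489.,  49.]), array([455.,   5.])]
cap [492.55401681  10.06170853 147.7       ]
scene13 mouth proj zoom [232. 324.] cap [231. 296.] rimc if centred [232. 350.]
side13 mouth proj zoom [226. 292.] cap [226. 261.] rimc if centred [226. 320.]
```

View pics/w13z.png

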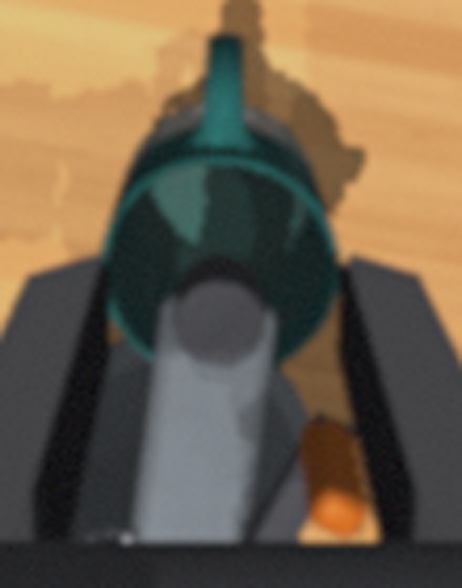

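View pics/z_scene13.png

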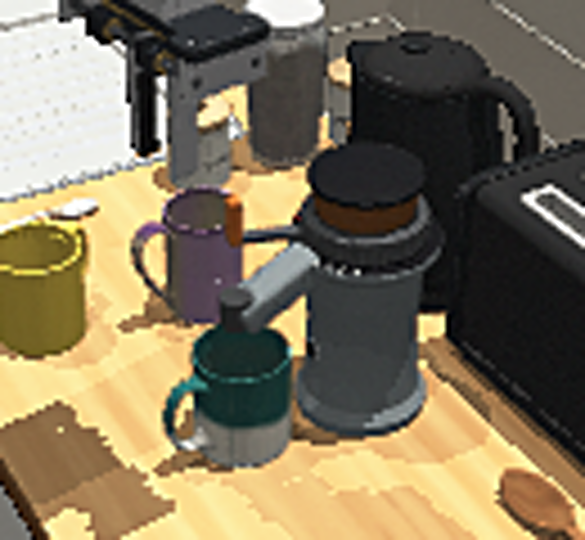

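send_rows(series=[[0,-0.2,-3,0],[0,-0.4,-7,0],[0,-0.6,-11,0],[0,-0.7,-13.3,0],[0,-0.7,-13.3,0]])

```text
t: 17.73
ee_pos: [464.7, -132.1, 288.6]
eef_rot: [-1.334, 1.127, 1.334]
ft_force: [-1.5, 0.0, -0.3]
width: 37.6
```

```bash
python3 st.py; python3 - <<'E'
from h import *
w=snap('wrist','w14')
p=proj(w,(496,11,94)).astype(int);print(p)
q=proj(w,(616,17,200)).astype(int);print(q)
x0,y0=p[0]-45,p[1]-50
cv2.imwrite('pics/w14z.png',cv2.resize(w['pixels'][y0:y0+130,x0:x0+130,::-1],None,fx=4.5,fy=4.5,interpolation=cv2.INTER_CUBIC));print(x0,y0)
E
```

```text
t 17.725 p [ 464.7 -132.1  288.6] jawdeg 99.7 x [-0.002 -0.002 -1.   ] F [-1.5  0.  -0.3] w 37.6 q [-0.77  0.    0.94  1.95  0.    1.19  1.91]
[346 217]
[355 345]
301 167
```

View pics/w14z.png

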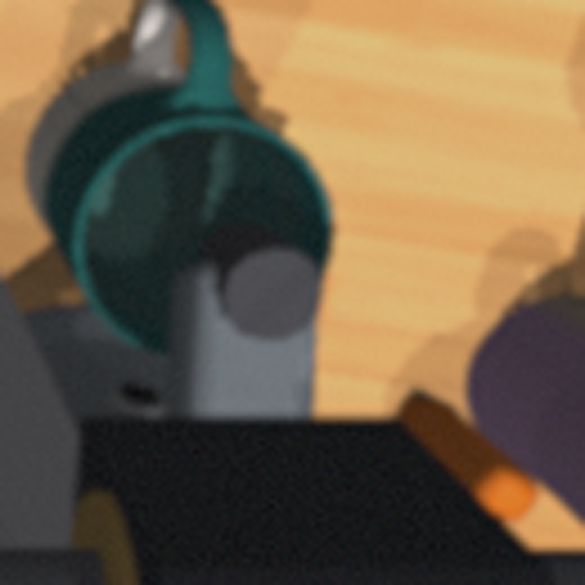

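```bash
python3 - <<'E'
from h import *
a,b=load('w13'),load('w14')
rim=[(a,200+221.5/4.2-.4,160+262/4.2-.4),(b,301+202/4.5-.4,167+233/4.5-.4)]
cap=[(a,200+220/4.2-.4,160+319/4.2-.4),(b,301+270/4.5-.4,167+292/4.5-.4)]
for n,o in(('rim',rim),('cap',cap)):
    X,e=tri(o);print(n,X.round(1),np.round(e,1),[onz(*q,94 if n=='rim' else 147.7).round(1) for q in o])
C=dict(w1=(285,104),w2=(277,182),w4=(168,228),w8=(418,206))
c=dict(w1=(127,132),w2=(130,153),w4=(113,148),w8=(137,137))
o=[(load(n),C[n][0]-25+(c[n][0]+.5)/5.098-.5,C[n][1]-25+(c[n][1]+.5)/5.098-.5) for n in C]
X,e=tri(o+cap);print(X,np.round(e,1))
# ring: tab top in w14 display -> angle, and w13
tb=[(a,200+338/4.2-.4,160+512/4.2-.4),(b,301+506/4.5-.4,167+494/4.5-.4)]
X,e=tri(tb);print('tab',X.round(1),np.round(e,1)); 
for q in tb:
    T=onz(*q,219);print(T.round(1),np.arctan2(T[1]-17,T[0]-616)-np.pi+.9-.05)
E
```

```text
rim [498.7  11.7  87.8] [0.1 0.1] [array([496.4,  11.2,  94. ]), array([497.1,   9.2,  94. ])]
cap [495.7  10.8 146.1] [0.2 0.2] [array([494.8,  10.6, 147.7]), array([495.4,  10.1, 147.7])]
[495.74959207  10.62764669 147.18190231] [0.6 0.2 0.3 0.5 0.6 0.2]
tab [511.4  43.  215.9] [0. 0.]
[509.6  42.3 219. ] 0.616236062711596
[509.9  40.7 219. ] 0.6299943709670458
```

```bash
python3 -c "
from station import env
print(env.close_job())"
```

```text
the job is handed in; nothing more can be done
None
```

The grinder is set three clicks from touch and the green-and-white mug stands centred under the spout. I handed the job in at about 18 s of the 72 s allowed.

- **Ring:** I turned it clockwise by the tab until the burrs touched. The lever covered the red line, and pressing on met a hard stop at about 18 N sideways, about 21 N in all. I then backed it off with the other finger, watching the clicks. The last wrist views put the ring at 0.62–0.63 rad against the nominal 0.6. The 0.2 and 0.4 lines were visible behind the lever, and the tab was free of the fingers.
- **Mug:** I pinched it by the handle and slid it at constant height, then released it. The last wrist views put its axis at about (497, 10) mm and the spout at about (496, 11) mm.
- **Disagreement:** the scene and side pictures suggested the mug was up to about 4 mm off. That is within their coarse pixel resolution, so I trusted the wrist views.
- **At hand-in:** the arm was raised well clear and touching nothing, and in the pictures the other things had not moved.

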